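Put the carton away and scan its bin label

ROBOT

A 6-joint arm with a two-finger parallel gripper is mounted at the origin on the work surface. World frame = base frame: x ahead of the robot, y to its left, z up, the work surface at z = 0. Lengths are in m, angles in rad, forces in N, time in s.
With the tool pointing down it reaches from about 0.325 to 0.85 m from the base axis. Payload 4.4 kg.
Tool frame: the origin (TCP) lies at the very end of the fingers, on their centre line; the grasp point (between the pads) lies 19 mm behind it; x points along the fingers, z is the direction in which the jaws open and shut, and the axes are right-handed (so a half turn about x gives the same grasp; the last joint's range is limited). The gripper opens to 94 mm and grips with 3 to 60 N. Pads are 16 mm wide; open, the fingers measure 119 mm over their backs; the gripper's body (75 mm by 177 mm) begins 78 mm behind the grasp point.
Start: joints at [-1.484, 0.207, 1.542, -0, 1.393, -0.15], TCP at [0.135, -0.559, 0.169] pointing down, gripper open.
Joint ranges: [-2.73, 2.73], [-0.86, 2.22], [0.23, 2.46], [-1.11, 4.25], [0.08, 2.63], [-2.82, 2.82]. Speed limits (rad/s): [2.79, 2.79, 3.14, 3.14, 3.14, 3.14].

INTERFACE

Orientations are given as a unit quaternion [x, y, z, w].
In Python, from station import robot gives the robot as it stands.
- The arm moves only by the tool send_rows, never from a script. Its argument "moves" is a list of rows, each an object with "rot": the turn, a rotation vector about the tool's x, y, z in rad, a list of three; "dp": the shift along the tool's x, y, z in cm, a list of three; "hand": the finger opening in cm, from 0 to 9.4. In form: [{"rot": [wx, wy, wz], "dp": [tx, ty, tz], "hand": hand}, ...]. A call has 1 to 5 rows; each row is the pose to reach, as a shift and turn from the pose measured when the call began, along the tool's axes at that moment; what a row does not reach only later rows make up. A row lasts 1/12 s, in which the tool goes at most 41.7 mm and 7.16 degrees, less where a joint would pass 70% of its speed; a pose out of reach is approached as far as the arm can. A call with a gripper value outside its range is refused whole. The fingers move at their own pace and stop on an object; "grip_force" is the grip in N (left out, the last holds). Time passes only in rows, so rows that repeat a pose let the fingers close. It gives the time, the measured TCP pose, the force and the opening at its end, in the units of the state.
- robot.get_obs(): the state, without advancing time (a new reading comes with each control period).
- robot.camera(name): name is "side" or "top" or "wrist"; returns the picture (400x640x3 uint8, red, green, blue); there is no depth.
- robot.camera_model(name): a dict with "fx", "fy", "cx", "cy" (pixels), "extrinsics" (4x4, takes a point from camera to world coordinates); the wrist camera has in their place "mount" (4x4, takes a point from camera to tool coordinates, whose origin is the TCP and whose axes are the tool frame's). Camera axes: x right, y down, z forward; pixel columns grow to the right and rows downward; lengths in m; the calibration is good to about 2 mm. A picture is of the moment at which its call begins: read the wrist's pose just before it. camera_model takes no time and is no camera call.
- robot.hand_in(): hands the job in, once; it reports no verdict.
Trained networks look in the newest picture that a camera, given by its name, has taken for a name from the list of things; names that differ only in an ending like _2 or _b are one class to them, and where a whole thing is asked for, a point or a joint stands for the part that bears it (a point fixed in the world has none). Each returns a list of dicts, best first, with "score" (0 to 1); they miss things now and then, are a little off and sometimes report something else, mostly with a low value. They report only what shows in the picture. A call takes as long as a camera call. They do not tell look-alikes from the thing itself.
- robot.cut_out(camera, target): "mask" (400x640 bool, what is visible of it) and "xy" ([column, row] as shares, 0 to 1, of the picture: columns of its width, rows of its height, amid what is visible of it).
- robot.spot_point(camera, target): "xy" ([column, row] as shares, 0 to 1, of the picture: columns of its width, rows of its height: a listed point, or the origin of a listed thing).
The state is a dict: "time_s": time; "joints": joint angles; "joint_vel": joint speeds; "tau": joint torques, N m; "position": TCP position; "tool_rot": TCP orientation; "ft_force": force on the tool from outside, world axes, zero at the start; "wrist_torque": the same for the moment, N m; "width": finger opening in m.
Only numpy, scipy, OpenCV 4.12 (cv2) and the standard library are available. Lean on these libraries where they do the work, as an engineer would, in place of code of your own. Each camera call takes 0.05 s, during which the arm holds its last target.

TASK

Put the orange-banded carton away upright in the bin with the orange label, setting it down rather than dropping it, and let go. Then take the bar-code reader from its cradle, carry it over the guard rail, and finish still holding it upright and still with its window about 20 mm above the middle of the orange label, long side of the head along the long side of the label, the reader touching nothing but the gripper. Do not touch the guard rail, and leave the bottle and the cartons in the other bins where they are.

Things in the scene. Friction and masses are not known exactly. Their poses are not given: they have to be found in the camera images.
- carton_mid (a point): white medicine carton with an orange band and an orange patch on top, 76 (its x) x 40 (its y) x 80 mm high, about 0.15 kg, standing loose on the bench to the right of the rail. Point: its centre, 40 mm up; axes as the carton's, z up
- bin_orange: grey open-topped stock bin with its label in orange, fixed; outside 128 deep (x) x 108 wide (y) x 50 mm high, walls 4 mm, inner floor about 4 mm up; empty: the carton belongs here. Origin: centre of its underside. In front (its -x side) a ledge 38 x 88 mm carries the label. The three bins stand in a row in any order, each turned by up to 7 degrees
- bin_green: grey open-topped stock bin with its label in green, fixed; outside 128 deep (x) x 108 wide (y) x 50 mm high, walls 4 mm, inner floor about 4 mm up; holds a green-banded carton. Origin: centre of its underside. In front (its -x side) a ledge 38 x 88 mm carries the label. The three bins stand in a row in any order, each turned by up to 7 degrees
- bin_blue: grey open-topped stock bin with its label in blue, fixed; outside 128 deep (x) x 108 wide (y) x 50 mm high, walls 4 mm, inner floor about 4 mm up; holds a blue-banded carton. Origin: centre of its underside. In front (its -x side) a ledge 38 x 88 mm carries the label. The three bins stand in a row in any order, each turned by up to 7 degrees
- label_orange (a point): centre of the top face of the orange label, 83 mm in front (-x) of the origin of its bin and 42 mm above the bench. The label is an orange plate 34 (x) x 84 mm (y, its long side) lying level, with a bar code printed in the middle; axes as the bin's, z up
- reader_mid (a point): hand-held bar-code reader, about 0.18 kg, loose, standing upright in its cradle: yellow head below, 32 (its x) x 70 (its y) mm in plan, from 0 to 31 mm up, and above it a grey handle 28 (x) x 34 (y) mm, from 31 to 112 mm up. Point: the reader's centre, half-way up, 56 mm above its underside; z up
- reader_window (a point): the reader's window: the centre of the underside of its head, looking down; axes as the reader's, y along the long side of the head, z up the handle. In the cradle it is 6 mm above the bench
- cradle: black charging cradle, fixed, 52 (x) x 90 (y) x 16 mm high, with a pocket 10 mm deep in which the reader stands with 2 mm of play; lift the reader straight up. Origin: centre of its underside, axes as the reader's at the start
- rail: steel guard rail, fixed, an upright tubular hoop running 340 mm along its x, 100 mm high and 16 mm thick, with a thinner bar half-way up and feet of 40 mm diameter at both ends, between the carton and cradle on the right and the bins on the left. Origin: middle of its foot line on the bench, z up
- bottle_mid (a point): white pill jar with a blue cap, bystander, 44 mm in diameter and 75 mm high, loose, standing right of the rail. Point: its centre, half-way up
- stock_green_mid (a point): white medicine carton with a green band and a green patch on top, 76 (its x) x 40 (its y) x 80 mm high, about 0.15 kg, standing in the green bin, bystander. Point: its centre, 40 mm above its underside
- stock_blue_mid (a point): white medicine carton with a blue band and a blue patch on top, 76 (its x) x 40 (its y) x 80 mm high, about 0.15 kg, standing in the blue bin, bystander. Point: its centre, 40 mm above its underside
Things that resemble listed ones, but are neither listed nor needed, are in the scene too. What is shaped like the part that bears carton_mid but red or turquoise is not meant.

How it is judged:
On the way, in this order (a step that is already met when the one before it is completed fails the run):
1. the orange-banded carton stands upright in the orange-labelled bin, released (x of carton_mid in the frame of bin_orange between -0.058 and 0.058 m and y of carton_mid in the frame of bin_orange between -0.048 and 0.048 m and z of carton_mid in the frame of bin_orange below 0.052 m and angle between carton_mid's own z axis and vertical below 0.12 rad and contact force between carton and the fingers below 0.05 N and linear speed of carton below 0.03 m/s), for 0.3 s.
2. the reader is lifted clear of its cradle, higher than the guard rail, and held (height (world z) of reader_window above 0.1 m and contact force between reader and the fingers above 1 N), for 0.1 s.
At the end, for the whole second after the job is handed in: Carton upright (0.12 rad), at rest, released in the orange-labelled bin; reader held by the gripper alone, still, upright (0.12 rad), window 8 to 35 mm above the orange label, within 12 mm of its centre, head along the label within 0.17 rad (either way round) (all of step 1 and horizontal distance between reader_window and label_orange below 0.012 m and z of reader_window in the frame of label_orange between 0.008 and 0.035 m and angle between reader_window's own z axis and vertical below 0.12 rad and angle between the y axis of reader_window and the y axis of label_orange, either way round below 0.17 rad and linear speed of reader below 0.02 m/s and angular speed of reader below 0.2 rad/s and contact force between reader and the fingers above 1 N and contact force between reader and bin_orange below 0.05 N and contact force between reader and bin_green below 0.05 N and contact force between reader and bin_blue below 0.05 N and contact force between reader and carton below 0.05 N and contact force between reader and stock_green below 0.05 N and contact force between reader and stock_blue below 0.05 N and contact force between reader and cradle below 0.05 N and contact force between reader and rail below 0.05 N and contact force between reader and bottle below 0.05 N); the arm keeps its last pose, push and grip.
It fails at once if the guard rail is touched by the robot, the carton or the reader (contact force between rail and the arm above 0.5 N or contact force between rail and the fingers above 0.5 N or contact force between rail and carton above 0.5 N or contact force between rail and reader above 0.5 N).
It fails at once if the carton is let go while more than 20 mm above the floor of a bin ((horizontal distance between carton_mid and bin_orange below 0.08 m or horizontal distance between carton_mid and bin_green below 0.08 m or horizontal distance between carton_mid and bin_blue below 0.08 m) and height (world z) of carton_mid above 0.064 m and contact force between carton and the fingers below 0.02 N).
It fails at once if a bystander (bottle, or a carton in another bin) is moved by more than 20 mm (distance of any of bottle_mid, stock_green_mid, stock_blue_mid from where it was at the start of the episode above 0.02 m).
It also fails if it takes over 72 s, if anything falls off the work surface, if the arm or the gripper's body presses on something with over 40 N, if the wrist force passes 120 N, or if a joint passes its speed limit or range.

## Working session

There is one attempt and no reset: what is moved stays moved. The work goes in short steps, Python scripts to look and compute and a tool call to move; the robot and the scene stay as the last step left them, time stands still between calls to the robot, and variables do not carry over. Pictures are saved under pics/ and viewed, and the job is handed in when it is done.

Besides the shell and the picture viewer there is one more tool, called after "Call:" as name([rows], argument=value, ...), one row to a line, values as JSON. send_rows: Moves the arm, as the interface text tells. Its arguments: {"type":"object","properties":{"moves":{"type":"array"},"grip_force":{"type":"number"}},"required":["moves"]}

```bash
ls; mkdir -p pics
python3 - <<'E'
from station import robot
import cv2
print(robot.get_obs())
for n in ['side','top','wrist']:
    im=robot.camera(n); cv2.imwrite(f'pics/{n}0.png',im[:,:,::-1]); print(n,robot.camera_model(n))
E
```

```text
pics
{'time_s': 0.0, 'joints': array([-1.48447945e+00,  2.07382752e-01,  1.54294699e+00,  5.33703007e-06,
        1.39349948e+00, -1.50504248e-01]), 'joint_vel': array([ 2.61522005e-07,  6.53475011e-04, -4.19963706e-04, -7.26930599e-04,
        9.28708731e-04,  1.21379969e-04]), 'tau': array([ 3.89704845e-03, -3.70875049e+01, -2.81412452e+01,  7.02078897e-02,
        3.60361871e-02, -1.50125425e-04]), 'position': array([ 0.13481413, -0.55806039,  0.16801536]), 'tool_rot': array([ 0.43800986,  0.55610486, -0.43685373,  0.55502574]), 'ft_force': array([0.42821415, 0.08885894, 0.23502968]), 'wrist_torque': array([-0.00839854, -0.00317068, -0.02798962]), 'width': 0.09413616935129984}
side {'fx': 452.00263171378026, 'fy': 452.00263171378026, 'cx': 328.11353540088356, 'cy': 200.69137291237354, 'extrinsics': array([[-0.99233133, -0.06065547,  0.10770069,  0.42515956],
       [-0.12237632,  0.60472097, -0.78697941,  0.85672939],
       [-0.01739426, -0.79412434, -0.60750636,  0.77951683],
       [ 0.        ,  0.        ,  0.        ,  1.        ]])}
top {'fx': 420.83533720999094, 'fy': 420.
[... 183 characters left out ...]
79e-01, -2.32510796e-02, -9.77855244e-04,
        -6.33386795e-02],
       [ 3.43310759e-03, -1.05793625e-01, -9.94382181e-01,
         1.21545008e+00],
       [ 0.00000000e+00,  0.00000000e+00,  0.00000000e+00,
         1.00000000e+00]])}
wrist {'fx': 327.02260325425397, 'fy': 327.02260325425397, 'cx': 319.0319829095028, 'cy': 200.33625791284098, 'mount': array([[ 1.15472315e-03, -2.35754681e-01,  9.71811914e-01,
        -2.15514522e-01],
       [ 2.24823511e-04, -9.71812477e-01, -2.35755085e-01,
         6.77827969e-02],
       [ 9.99999308e-01,  4.90718021e-04, -1.06917117e-03,
         6.22514384e-04],
       [ 0.00000000e+00,  0.00000000e+00,  0.00000000e+00,
         1.00000000e+00]])}
```

View pics/side0.png

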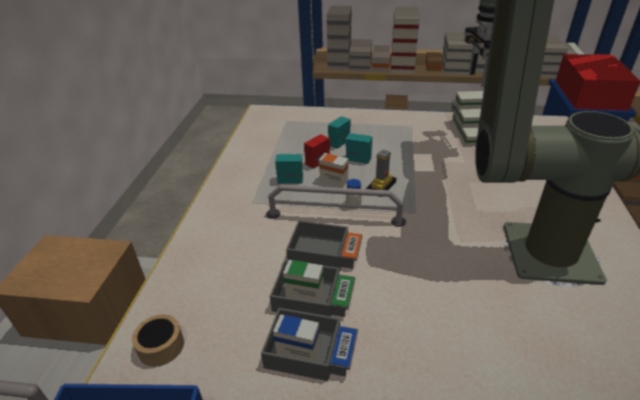

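View pics/top0.png

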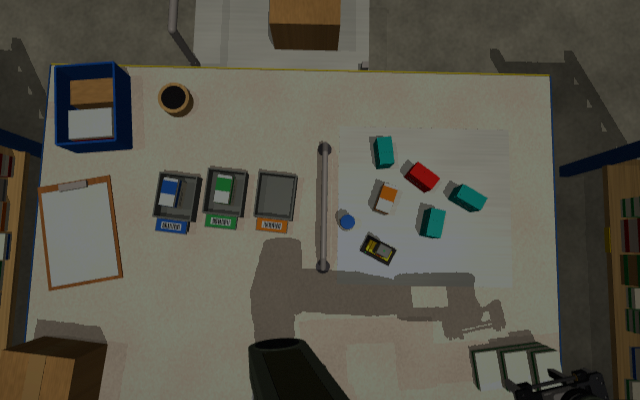

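View pics/wrist0.png

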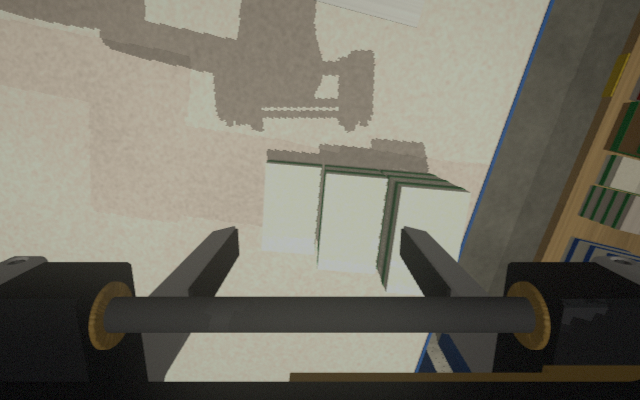

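Top view: carton candidates are the orange-banded one (385,197), turquoise (384,152), (467,197), (432,222) and red (421,177). Only the one at (385,197) is white with an orange patch. The reader in its cradle is at (378,249), bottle (346,221), rail column x≈323, orange bin (275,195). Next: confirm in a crop and measure.

```bash
cat > h.py <<'E'
import numpy as np, cv2
from station import robot
from scipy.spatial.transform import Rotation as R
from scipy.optimize import minimize
M={n:robot.camera_model(n) for n in ['side','top']}
def proj(n,P,m=None):
    m=m or M[n]; T=np.linalg.inv(m['extrinsics']); p=np.asarray(P)@T[:3,:3].T+T[:3,3]
    return np.c_[m['fx']*p[:,0]/p[:,2]+m['cx'], m['fy']*p[:,1]/p[:,2]+m['cy']]
def ray(n,uv,z,m=None):
    m=m or M[n]; E=m['extrinsics']; d=E[:3,:3]@[(uv[0]-m['cx'])/m['fx'],(uv[1]-m['cy'])/m['fy'],1]
    return E[:3,3]+d*(z-E[2,3])/d[2]
def wristm():
    o=robot.get_obs(); m=dict(robot.camera_model('wrist')); T=np.eye(4);T[:3,:3]=R.from_quat(o['tool_rot']).as_matrix();T[:3,3]=o['position']
    m['extrinsics']=T@m['mount']; return m
def box(x,y,yaw,sx,sy,z0,z1,cx=0):
    P=np.array([[cx+a*sx/2,b*sy/2,z] for a in(-1,1) for b in(-1,1) for z in(z0,z1)])
    c,s=np.cos(yaw),np.sin(yaw); return np.c_[x+c*P[:,0]-s*P[:,1],y+s*P[:,0]+c*P[:,1],P[:,2]]
E
cat > m1.py <<'E'
from h import *
import pickle
out={}
ims={n:robot.camera(n) for n in ['top','side']}
for n in ims:
    for t in ['carton_mid','bin_orange','label_orange','reader_mid','cradle','rail','bottle_mid']:
        r=robot.cut_out(n,t); out[n,t,'c']=r
        s=robot.spot_point(n,t); out[n,t,'s']=s
        print(n,t,[(round(q['score'],2),np.round(np.array(q['xy'])*[640,400],1).tolist(),int(q['mask'].sum())) for q in r[:3]],'|',[(round(q['score'],2),np.round(np.array(q['xy'])*[640,400],1).tolist()) for q in s[:3]])
pickle.dump((ims,out),open('m1.pkl','wb'))
a=cv2.resize(ims['top'][130:280,240:500],None,fx=3,fy=3,interpolation=cv2.INTER_CUBIC); cv2.imwrite('pics/c1.png',a[:,:,::-1])
a=cv2.resize(ims['side'][100:290,250:440],None,fx=3.1,fy=3.1,interpolation=cv2.INTER_CUBIC); cv2.imwrite('pics/c2.png',a[:,:,::-1])
E
python3 m1.py
```

```text
top carton_mid [(0.95, [385.7, 202.0], 509), (0.88, [467.9, 199.1], 681), (0.77, [435.2, 222.7], 596)] | [(0.67, [383.5, 199.3]), (0.66, [420.2, 177.2]), (0.65, [465.1, 202.1])]
top bin_orange [(0.6, [273.5, 205.9], 2188)] | [(0.65, [272.7, 200.3])]
top label_orange [(0.58, [274.4, 200.8], 2302)] | [(0.76, [273.7, 224.4])]
top reader_mid [(0.84, [377.0, 248.0], 323)] | [(0.63, [379.6, 245.9])]
top cradle [(0.7, [373.2, 256.8], 359)] | [(0.7, [375.0, 249.9]), (0.54, [342.9, 221.3])]
top rail [(0.77, [324.1, 206.5], 844)] | [(0.97, [323.2, 203.9]), (0.59, [375.0, 249.9]), (0.21, [171.0, 194.6])]
top bottle_mid [(0.71, [342.6, 219.9], 215), (0.64, [177.3, 209.6], 1836)] | [(0.59, [342.3, 221.0]), (0.44, [178.3, 198.0])]
side carton_mid [(0.93, [340.3, 133.5], 550), (0.91, [335.5, 170.1], 844), (0.84, [357.7, 147.0], 711)] | [(0.89, [317.9, 153.2]), (0.87, [336.1, 134.7]), (0.73, [356.6, 241.0])]
side bin_orange [(0.85, [322.1, 242.2], 2729)] | [(0.63, [314.5, 251.3])]
side label_orange [(0.86, [326.7, 246.7], 2816), (0.75, [335.6, 173.2], 876)] | [(0.9, [355.0, 244.0])]
side reader_mid [] | [(0.88, [382.2, 172.2]), (0.24, [296.2, 337.2])]
side cradle [] | [(0.42, [383.9, 186.9])]
side rail [(0.86, [334.3, 204.6], 1570)] | [(0.65, [332.0, 219.7])]
side bottle_mid [(0.86, [354.3, 198.6], 238)] | [(0.76, [349.6, 195.1])]
```

View pics/c1.png

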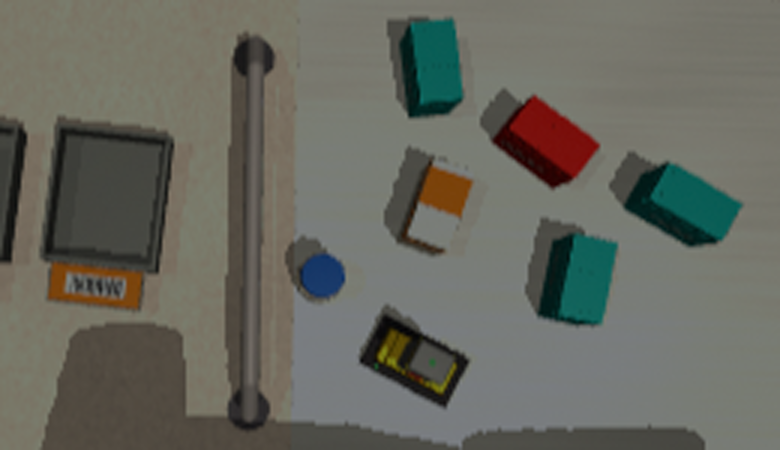

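View pics/c2.png

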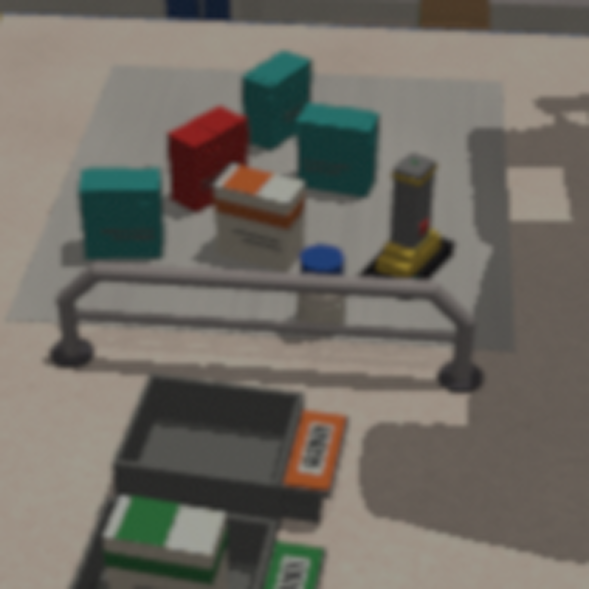

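The crop confirms it: the carton at (385,197) is the only white one with an orange patch, the look-alikes are solid red or turquoise, and the orange label sits at the rightmost bin. Now fitting poses.

```bash
cat > fit.py <<'E'
from h import *
import pickle
ims,out=pickle.load(open('m1.pkl','rb'))
def sel(n,t,uv): 
    return min(out[n,t,'c'],key=lambda q:np.hypot(*(np.array(q['xy'])*[640,400]-uv)))['mask']
def hull(n,P,m=None,s=4):
    im=np.zeros((400*s,640*s),np.uint8); h=cv2.convexHull(proj(n,P,m).astype(np.float32))
    cv2.fillConvexPoly(im,np.round((h+.5)*s-.5).astype(np.int32),1); return cv2.resize(im.astype(np.float32),(640,400),interpolation=cv2.INTER_AREA)
def fit(f,masks,x0,ms={}):
    def c(p):
        tot=0
        for n,mk in masks.items():
            im=0
            for P in f(*p): im=np.maximum(im,hull(n,P,ms.get(n)))
            tot+=1-np.minimum(im,mk).sum()/np.maximum(im,mk).sum()
        return tot
    best=None
    for d in (-.3,0,.3):
        x=np.array(x0,float);x[2]+=d
        S=np.vstack([x]+[x+np.eye(3)[i]*[.01,.01,.15][i] for i in range(3)])
        r=minimize(c,x,method='Nelder-Mead',options=dict(initial_simplex=S,xatol=1e-4,fatol=1e-4))
        if best is None or r.fun<best.fun: best=r
    return best.x,best.fun
if __name__=='__main__':
    cart=lambda x,y,a:[box(x,y,a,.076,.04,0,.08)]
    bn=lambda x,y,a:[box(x,y,a,.128,.108,0,.05),box(x,y,a,.038,.088,0,.042,-.083)]
    p=ray('top',[385,197],.08); print('ray',p)
    k={'top':sel('top','carton_mid',[385,202]).astype(float),'side':sel('side','carton_mid',[335,170]).astype(float)}
    for q in (k,{'top':k['top']},{'side':k['side']}): print('carton',fit(cart,q,[p[0],p[1],-.2]))
    p=ray('top',[275,195],.03)
    k={'top':sel('top','bin_orange',[273,205]).astype(float),'side':sel('side','bin_orange',[322,242]).astype(float)}
    for q in (k,{'top':k['top']},{'side':k['side']}): print('bin',fit(bn,q,[p[0],p[1],0]))
    # label colour
    for n in ims:
        hsv=cv2.cvtColor(ims[n],cv2.COLOR_RGB2HSV); m=((hsv[...,0]>5)&(hsv[...,0]<18)&(hsv[...,1]>170)).astype(np.uint8)
        if n=='top': m[:,:250]=0;m[:,295:]=0;m[:215]=0;m[240:]=0
        else: m[:,335:][:,40:]=0;m[:,:335]=0;m[:228]=0;m[270:]=0
        m=cv2.morphologyEx(m,cv2.MORPH_CLOSE,np.ones((9,9)))
        c=max(cv2.findContours(m,0,2)[0],key=cv2.contourArea).reshape(-1,2)
        W=np.array([ray(n,u,.042)[:2] for u in c]); r=cv2.minAreaRect((W*1000).astype(np.float32)); print('label',n,r)
    print('bottle',ray('top',[346,221],.075)); print('reader top handle',ray('top',[240+432/3,130+362/3],.118))
    for a in ([385,316],[468,360],[447,406],[361,362]): print('cradle corner',ray('top',[240+a[0]/3,130+a[1]/3],.016))
    for a in ([254,57],[249,409]): print('railfoot',ray('top',[240+a[0]/3,130+a[1]/3],.0))
    for a in ([256,60],[250,405]): print('railtop',ray('top',[240+a[0]/3,130+a[1]/3],.1))
E
python3 fit.py
```

```text
ray [ 0.56213835 -0.24478947  0.08      ]
carton (array([ 0.55876945, -0.24943117, -0.35078178]), np.float64(0.15402402962887274))
carton (array([ 0.5594661 , -0.24892342, -0.34234864]), np.float64(0.06856418529615116))
carton (array([ 0.55822752, -0.25301674, -0.36157095]), np.float64(0.045405638046051244))
bin (array([ 0.56174424,  0.05829845, -0.09549643]), np.float64(0.19770167746722223))
bin (array([ 0.56160686,  0.05965145, -0.08238859]), np.float64(0.05168716236392756))
bin (array([ 0.56382458,  0.04645165, -0.12307541]), np.float64(0.11917140371816393))
label top ((481.42218017578125, 65.39335632324219), (83.44380950927734, 33.125728607177734), 84.62177276611328)
label side ((480.5282287597656, 66.87791442871094), (78.95184326171875, 31.6416015625), 84.40264892578125)
bottle [ 0.49474733 -0.14022348  0.075     ]
reader top handle [ 0.41767129 -0.23700756  0.118     ]
cradle corner [ 0.4588855  -0.20832758  0.016     ]
cradle corner [ 0.41929014 -0.28713306  0.016     ]
cradle corner [ 0.37586702 -0.26752855  0.016     ]
cradle corner [ 0.4150942  -0.18613062  0.016     ]
railfoot [ 0.70954072 -0.0790917   0.        ]
railfoot [ 0.36802284 -0.08166547  0.        ]
railtop [ 0.68373862 -0.07965418  0.1       ]
railtop [ 0.37650346 -0.08095592  0.1       ]
```

```bash
cat > go.py <<'E'
from h import *
import sys
def go(x,y,z,jaw,verbose=1):
    o=robot.get_obs(); Rm=R.from_quat(o['tool_rot']).as_matrix(); p=o['position']
    best=None
    for s in (0,np.pi):
        zz=np.array([np.cos(jaw+s),np.sin(jaw+s),0]); xx=np.array([0,0,-1.]); T=np.c_[xx,np.cross(zz,xx),zz]
        rv=R.from_matrix(Rm.T@T).as_rotvec(); print('rot',np.round(rv,3),'deg',round(np.degrees(np.linalg.norm(rv)),1))
    d=Rm.T@(np.array([x,y,z])-p); print('dp cm',np.round(d*100,2),'|',round(np.linalg.norm(d)*1000),'mm')
    print('t',round(o['time_s'],2),'pos',p.round(4),'q',o['joints'].round(3),'F',o['ft_force'].round(2),'w',round(o['width'],4)); print('tool axes cols\n',Rm.round(3))
if __name__=='__main__': go(*map(float,sys.argv[1:5]))
E
python3 go.py 0.559 -0.250 0.22 1.226
```

```text
rot [-2.56  0.    0.  ] deg 146.7
rot [ 0.582  0.    -0.   ] deg 33.3
dp cm [ -5.08  48.48 -20.09] | 527 mm
t 1.65 pos [ 0.1348 -0.559   0.1692] q [-1.485  0.207  1.541 -0.     1.394 -0.151] F [ 0.7   0.18 -0.49] w 0.0941
tool axes cols
 [[ 0.     0.972  0.235]
 [-0.     0.235 -0.972]
 [-1.    -0.     0.   ]]
```

Call:
send_rows([
  {"rot":[0.1,0,0],"dp":[-2,4,-1.6],"hand":9.4},
  {"rot":[0.2,0,0],"dp":[-4,8,-3.3],"hand":9.4},
  {"rot":[0.3,0,0],"dp":[-5,12,-5],"hand":9.4},
  {"rot":[0.4,0,0],"dp":[-5,16,-6.6],"hand":9.4},
  {"rot":[0.5,0,0],"dp":[-5,20,-8.3],"hand":9.4},
])

```text
time_s: 2.07
position: [0.2973, -0.4416, 0.2206]
tool_rot: [-0.562, -0.427, 0.563, -0.43]
ft_force: [0.2, -0.0, 0.4]
width: 0.0941
```

```bash
python3 go.py 0.559 -0.250 0.22 1.226
```

```text
rot [-3.066  0.004  0.004] deg 175.7
rot [ 0.076  0.003 -0.002] deg 4.3
dp cm [  0.04  20.13 -25.43] | 324 mm
t 2.07 pos [ 0.2973 -0.4416  0.2206] q [-1.141  0.076  1.583  0.     1.479  0.699] F [ 0.16 -0.05  0.38] w 0.0941
tool axes cols
 [[ 0.002  0.964 -0.266]
 [-0.003 -0.266 -0.964]
 [-1.     0.002  0.003]]
```

Call:
send_rows([
  {"rot":[0.04,0,0],"dp":[0,2.5,-3.1],"hand":9.4},
  {"rot":[0.076,0,0],"dp":[0,5,-6.3],"hand":9.4},
  {"rot":[0.076,0,0],"dp":[0,7.5,-9.5],"hand":9.4},
  {"rot":[0.076,0,0],"dp":[0,10,-12.7],"hand":9.4},
  {"rot":[0.076,0,0],"dp":[0,12.5,-15.8],"hand":9.4},
])

```text
time_s: 2.48
position: [0.4613, -0.3209, 0.2208]
tool_rot: [-0.578, -0.405, 0.579, -0.408]
ft_force: [-0.3, -0.9, -0.1]
width: 0.0937
```

```bash
python3 go.py 0.559 -0.250 0.22 1.226
```

```text
rot [ 3.141 -0.005 -0.004] deg 180.0
rot [-0.     0.003 -0.003] deg 0.2
dp cm [ 0.08  6.8  -9.98] | 121 mm
t 2.48 pos [ 0.4613 -0.3209  0.2208] q [-7.610e-01  1.400e-01  1.512e+00 -1.000e-03  1.486e+00  1.155e+00] F [-0.28 -0.91 -0.1 ] w 0.0937
tool axes cols
 [[ 0.002  0.941 -0.338]
 [-0.004 -0.338 -0.941]
 [-1.     0.003  0.003]]
```

Call:
send_rows([
  {"rot":[0,0.003,-0.003],"dp":[0,2.2,-3.3],"hand":9.4},
  {"rot":[0,0.003,-0.003],"dp":[0,4.5,-6.6],"hand":9.4},
  {"rot":[0,0.003,-0.003],"dp":[0,6.8,-10],"hand":9.4},
  {"rot":[0,0.003,-0.003],"dp":[0,6.8,-10],"hand":9.4},
  {"rot":[0,0.003,-0.003],"dp":[0,6.8,-10],"hand":9.4},
])

```text
time_s: 2.9
position: [0.5603, -0.2481, 0.2202]
tool_rot: [-0.578, -0.408, 0.578, -0.408]
ft_force: [-0.3, 0.1, -0.4]
width: 0.0938
```

```bash
cat > w.py <<'E'
from h import *
import sys
m=wristm(); im=robot.camera('wrist'); 
np.save('w.npy',im); import pickle; pickle.dump(m,open('w.pkl','wb'))
for spec,col in (((0.559,-.250,-.345,.076,.04,0,.08),(255,0,0)),):
    P=proj(None,box(*spec),m).astype(int)
    P=P
v=im.copy(); 
for p in P: cv2.circle(v,tuple(int(a) for a in p),3,(255,0,255),-1)
cv2.imwrite(sys.argv[1],v[:,:,::-1]); print(P.tolist())
r=robot.cut_out('wrist','carton_mid'); print([(q['score'],np.array(q['xy'])*[640,400],q['mask'].sum()) for q in r])
pickle.dump(r,open('wc.pkl','wb'))
E
python3 w.py pics/w1.png; python3 go.py 0.559 -0.250 0.22 1.226
```

```text
[[334, 200], [338, 217], [305, 200], [302, 217], [335, 144], [339, 150], [305, 144], [302, 149]]
[(0.95, array([510.912, 106.4  ]), np.int64(4394)), (0.75, array([441.472, 190.6  ]), np.int64(3855)), (0.7, array([274.88,  66.2 ]), np.int64(3478)), (0.65, array([322.688, 180.68 ]), np.int64(2672)), (0.55, array([385.472,  93.52 ]), np.int64(3347)), (0.36, array([162.432, 184.32 ]), np.int64(5933))]
rot [ 3.142e+00  1.000e-03 -0.000e+00] deg 180.0
rot [-0.     0.     0.001] deg 0.0
dp cm [ 0.05  0.04 -0.02] | 1 mm
t 3.0 pos [ 0.5585 -0.2501  0.2205] q [-0.562  0.252  1.381 -0.     1.51   1.354] F [-0.15 -0.56 -0.24] w 0.0943
tool axes cols
 [[-0.001  0.941 -0.338]
 [ 0.    -0.338 -0.941]
 [-1.    -0.001  0.   ]]
```

View pics/w1.png

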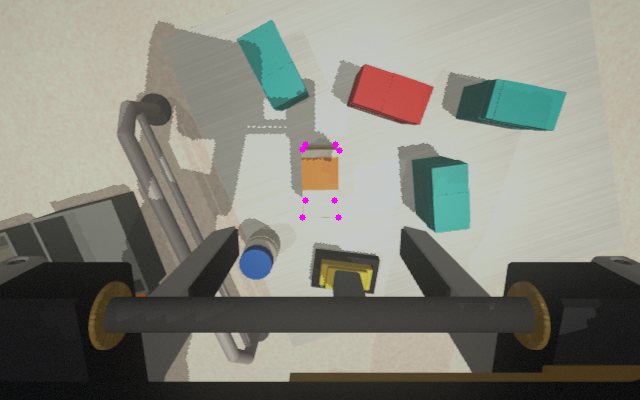

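Call:
send_rows([
  {"rot":[0,0,0],"dp":[4,0,0],"hand":7},
  {"rot":[0,0,0],"dp":[8,0,0],"hand":7},
  {"rot":[0,0,0],"dp":[12,0,0],"hand":7},
  {"rot":[0,0,0],"dp":[15.5,0,0],"hand":7},
  {"rot":[0,0,0],"dp":[18,0,0],"hand":7},
])

```text
time_s: 3.42
position: [0.5547, -0.2504, 0.0369]
tool_rot: [-0.578, -0.408, 0.58, -0.404]
ft_force: [0.1, -0.1, 0.4]
width: 0.0701
```

Call:
send_rows([
  {"rot":[0,0,0],"dp":[0.1,0,0],"hand":7},
  {"rot":[0,0,0],"dp":[0.1,0,0],"hand":3},
  {"rot":[0,0,0],"dp":[0.1,0,0],"hand":3},
  {"rot":[0,0,0],"dp":[0.1,0,0],"hand":3},
  {"rot":[0,0,0],"dp":[0.1,0,0],"hand":3},
], grip_force=20)

```text
time_s: 3.83
position: [0.5567, -0.252, 0.039]
tool_rot: [-0.579, -0.406, 0.579, -0.406]
ft_force: [0.1, 0.0, 0.8]
width: 0.0469
```

```bash
python3 go.py 0.559 -0.250 0.22 1.226
python3 - <<'E'
from h import *
im=robot.camera('wrist'); cv2.imwrite('pics/w2.png',im[:,:,::-1])
E
```

```text
rot [ 3.138e+00  0.000e+00 -1.000e-03] deg 179.8
rot [-0.004  0.001  0.   ] deg 0.2
dp cm [-18.1    0.14  -0.26] | 181 mm
t 3.83 pos [ 0.5567 -0.252   0.039 ] q [-5.660e-01  4.120e-01  1.561e+00 -1.000e-03  1.168e+00  1.353e+00] F [0.11 0.02 0.84] w 0.0469
tool axes cols
 [[-0.     0.94  -0.341]
 [-0.    -0.341 -0.94 ]
 [-1.    -0.     0.001]]
```

View pics/w2.png

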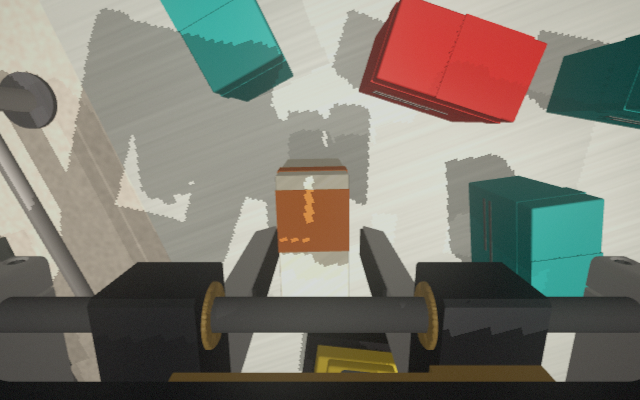

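The carton (column 277–349) sits centred between the fingers, which are still closing; closing further.

Call:
send_rows([
  {"rot":[0,0,0],"dp":[0,0,0],"hand":2.5},
  {"rot":[0,0,0],"dp":[0,0,0],"hand":2.5},
  {"rot":[0,0,0],"dp":[0,0,0],"hand":2.5},
])

```text
time_s: 4.13
position: [0.5569, -0.2518, 0.0393]
tool_rot: [-0.579, -0.406, 0.579, -0.406]
ft_force: [-0.4, 0.2, -1.2]
width: 0.0395
```

Call:
send_rows([
  {"rot":[0,0,0],"dp":[-3,0,0],"hand":2.5},
  {"rot":[0,0,0],"dp":[-7,0,0],"hand":2.5},
  {"rot":[0,0,0],"dp":[-11,0,0],"hand":2.5},
  {"rot":[0,0,0],"dp":[-15,0,0],"hand":2.5},
  {"rot":[0,0,0],"dp":[-18,0,0],"hand":2.5},
])

```text
time_s: 4.55
position: [0.5578, -0.252, 0.2232]
tool_rot: [0.579, 0.405, -0.579, 0.407]
ft_force: [-0.2, -0.4, -0.8]
width: 0.0396
```

```bash
python3 go.py 0.5636 0.0583 0.23 1.477;  python3 - <<'E'
from h import *
im=robot.camera('wrist'); cv2.imwrite('pics/w3.png',im[:,:,::-1])
im=robot.camera('side'); cv2.imwrite('pics/s3.png',im[:,:,::-1])
E
```

```text
rot [ 2.888 -0.006 -0.003] deg 165.5
rot [-0.254  0.002 -0.004] deg 14.5
dp cm [ -0.77 -10.03 -29.37] | 310 mm
t 4.55 pos [ 0.5578 -0.252   0.2232] q [-5.650e-01  2.470e-01  1.382e+00 -1.000e-03  1.509e+00  1.353e+00] F [-0.22 -0.4  -0.78] w 0.0396
tool axes cols
 [[ 0.003  0.94  -0.341]
 [-0.003 -0.341 -0.94 ]
 [-1.     0.004  0.001]]
```

View pics/w3.png

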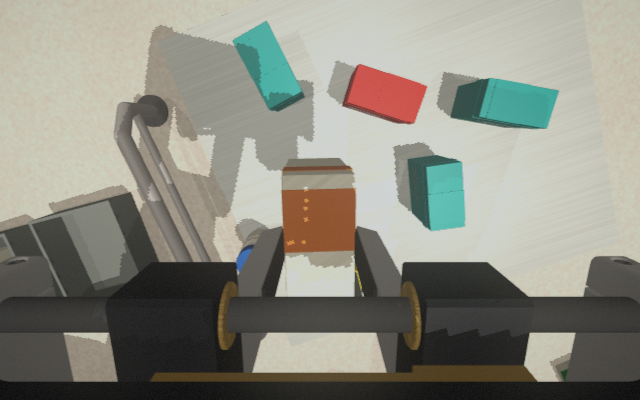

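View pics/s3.png

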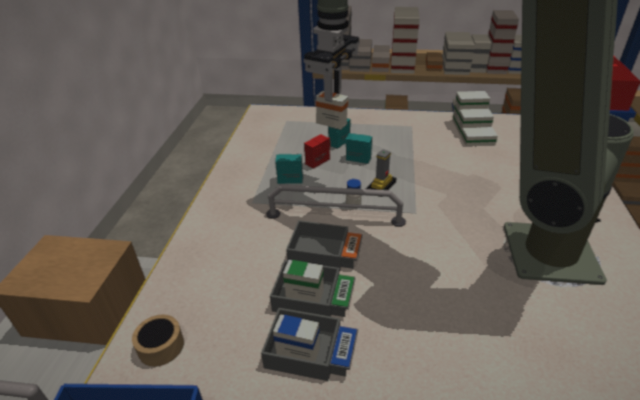

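The carton is held (width 39.6 mm), hanging upright well above rail height. Carrying it over to the bin.

Call:
send_rows([
  {"rot":[-0.03,0,0],"dp":[-0.7,-1,-3],"hand":2.5},
  {"rot":[-0.08,0,0],"dp":[-0.7,-2.2,-6.5],"hand":2.5},
  {"rot":[-0.14,0,0],"dp":[-0.7,-3.4,-10],"hand":2.5},
  {"rot":[-0.2,0,0],"dp":[-0.7,-4.6,-13.5],"hand":2.5},
  {"rot":[-0.254,0,0],"dp":[-0.7,-5.8,-17],"hand":2.5},
])

```text
time_s: 5.07
position: [0.563, -0.0725, 0.2309]
tool_rot: [0.523, 0.472, -0.522, 0.481]
ft_force: [1.1, 0.7, -1.7]
width: 0.0396
```

```bash
python3 go.py 0.5636 0.0583 0.23 1.477
```

```text
rot [-3.139  0.016  0.011] deg 179.9
rot [ 0.003  0.007 -0.01 ] deg 0.7
dp cm [ -0.    -1.13 -13.03] | 131 mm
t 5.07 pos [ 0.563  -0.0725  0.2309] q [-0.277  0.141  1.49  -0.005  1.499  1.385] F [ 1.14  0.74 -1.66] w 0.0396
tool axes cols
 [[ 0.009  0.996 -0.091]
 [-0.008 -0.091 -0.996]
 [-1.     0.01   0.007]]
```

Call:
send_rows([
  {"rot":[0,0.007,-0.01],"dp":[0,-0.4,-3.8],"hand":2.5},
  {"rot":[0,0.007,-0.01],"dp":[0,-0.8,-7.6],"hand":2.5},
  {"rot":[0,0.007,-0.01],"dp":[0,-1.1,-11],"hand":2.5},
  {"rot":[0,0.007,-0.01],"dp":[0,-1.1,-13],"hand":2.5},
  {"rot":[0,0.007,-0.01],"dp":[0,-1.1,-13],"hand":2.5},
])

```text
time_s: 5.48
position: [0.5624, 0.0624, 0.2279]
tool_rot: [-0.521, -0.479, 0.521, -0.477]
ft_force: [-0.7, -1.1, -1.5]
width: 0.0397
```

```bash
python3 go.py 0.5636 0.0583 0.23 1.477;  python3 - <<'E'
from h import *
m=wristm();im=robot.camera('wrist'); 
for p in np.r_[proj(None,box(.5636,.0583,-.094,.128,.108,0,.05),m)]: cv2.circle(im,tuple(int(a) for a in p),3,(255,0,255),-1)
cv2.imwrite('pics/w4.png',im[:,:,::-1])
im=robot.camera('side'); cv2.imwrite('pics/s4.png',im[:,:,::-1])
E
```

```text
rot [-3.133e+00 -5.000e-03 -3.000e-03] deg 179.5
rot [ 0.008 -0.002  0.003] deg 0.5
dp cm [-0.21  0.15  0.4 ] | 5 mm
t 5.48 pos [0.5624 0.0624 0.2279] q [-0.044  0.15   1.486  0.002  1.508  1.612] F [-0.65 -1.13 -1.52] w 0.0397
tool axes cols
 [[-0.003  0.996 -0.086]
 [ 0.002 -0.086 -0.996]
 [-1.    -0.003 -0.002]]
```

View pics/w4.png

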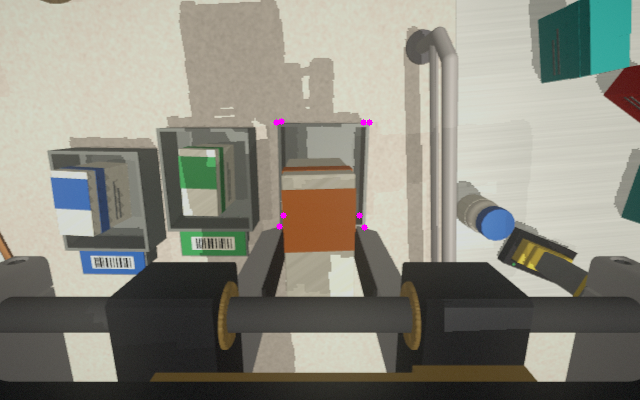

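View pics/s4.png

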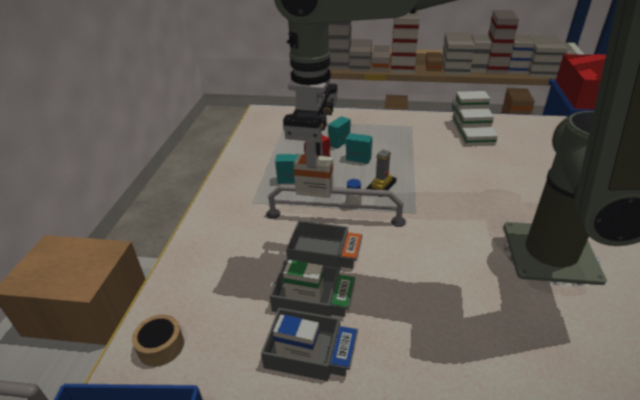

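The bin's projected corners fall on the visible bin rim (columns 278–367), so the alignment is good. Lowering.

Call:
send_rows([
  {"rot":[0.008,0,0],"dp":[2,0.1,0.4],"hand":2.5},
  {"rot":[0.008,0,0],"dp":[5.5,0.1,0.4],"hand":2.5},
  {"rot":[0.008,0,0],"dp":[9,0.1,0.4],"hand":2.5},
  {"rot":[0.008,0,0],"dp":[12,0.1,0.4],"hand":2.5},
  {"rot":[0.008,0,0],"dp":[12,0.1,0.4],"hand":2.5},
])

```text
time_s: 6.0
position: [0.5561, 0.0527, 0.1001]
tool_rot: [-0.519, -0.479, 0.529, -0.47]
ft_force: [-1.7, -0.1, -1.3]
width: 0.0395
```

```bash
python3 go.py 0.5636 0.0583 0.048 1.477;  python3 - <<'E'
from h import *
im=robot.camera('side'); cv2.imwrite('pics/s5.png',cv2.resize(im[80:310,230:430],None,fx=2.6,fy=2.6)[:,:,::-1])
E
```

```text
rot [ 3.136e+00  2.900e-02 -3.000e-03] deg 179.7
rot [-0.006  0.002  0.019] deg 1.1
dp cm [ 5.19  0.78 -0.65] | 53 mm
t 6.0 pos [0.5561 0.0527 0.1001] q [-6.000e-02  2.530e-01  1.635e+00 -1.000e-03  1.273e+00  1.611e+00] F [-1.67 -0.13 -1.33] w 0.0395
tool axes cols
 [[-0.019  0.995 -0.099]
 [-0.    -0.099 -0.995]
 [-1.    -0.019  0.002]]
```

View pics/s5.png

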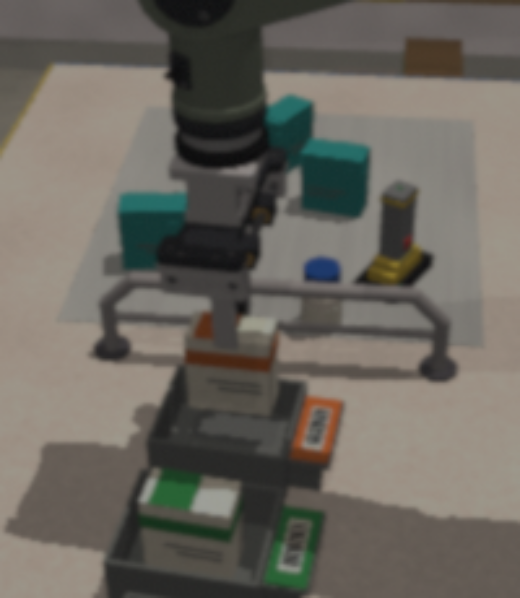

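Call:
send_rows([
  {"rot":[-0.006,0,0.019],"dp":[1,0.7,-0.6],"hand":2.5},
  {"rot":[-0.006,0,0.019],"dp":[2.5,0.7,-0.6],"hand":2.5},
  {"rot":[-0.006,0,0.019],"dp":[4,0.7,-0.6],"hand":2.5},
  {"rot":[-0.006,0,0.019],"dp":[5.2,0.7,-0.6],"hand":2.5},
  {"rot":[-0.006,0,0.019],"dp":[5.2,0.7,-0.6],"hand":2.5},
])

```text
time_s: 6.47
position: [0.565, 0.0573, 0.0508]
tool_rot: [0.523, 0.474, -0.523, 0.477]
ft_force: [-0.5, 0.5, -1.3]
width: 0.0394
```

```bash
python3 go.py 0.5636 0.0583 0.043 1.477
```

```text
rot [ 3.141e+00 -6.000e-03 -3.000e-03] deg 180.0
rot [-0.     0.002 -0.004] deg 0.2
dp cm [ 0.78 -0.15 -0.09] | 8 mm
t 6.47 pos [0.565  0.0573 0.0508] q [-0.05   0.313  1.67  -0.002  1.154  1.616] F [-0.54  0.49 -1.32] w 0.0394
tool axes cols
 [[ 0.004  0.996 -0.094]
 [-0.002 -0.094 -0.996]
 [-1.     0.004  0.002]]
```

Call:
send_rows([
  {"rot":[0,0.002,-0.004],"dp":[0.3,-0.1,-0.1],"hand":2.5},
  {"rot":[0,0.002,-0.004],"dp":[0.6,-0.1,-0.1],"hand":2.5},
  {"rot":[0,0.002,-0.004],"dp":[0.75,-0.1,-0.1],"hand":2.5},
  {"rot":[0,0.002,-0.004],"dp":[0.85,-0.1,-0.1],"hand":2.5},
  {"rot":[0,0.002,-0.004],"dp":[0.85,-0.1,-0.1],"hand":2.5},
])

```text
time_s: 6.88
position: [0.5647, 0.0583, 0.0428]
tool_rot: [0.523, 0.476, -0.523, 0.476]
ft_force: [0.3, 0.6, -2.0]
width: 0.0395
```

```bash
python3 go.py 0.5636 0.0583 0.043 1.477
```

```text
rot [ 3.141e+00 -1.000e-03 -0.000e+00] deg 180.0
rot [-0.001  0.    -0.001] deg 0.1
dp cm [-0.02 -0.11  0.01] | 1 mm
t 6.88 pos [0.5647 0.0583 0.0428] q [-0.05   0.325  1.674 -0.     1.142  1.616] F [ 0.27  0.56 -2.  ] w 0.0395
tool axes cols
 [[ 0.001  0.996 -0.094]
 [-0.    -0.094 -0.996]
 [-1.     0.001  0.   ]]
```

Call:
send_rows([
  {"rot":[0,0,0],"dp":[0.1,0,0],"hand":2.5},
  {"rot":[0,0,0],"dp":[0.2,0,0],"hand":2.5},
  {"rot":[0,0,0],"dp":[0.2,0,0],"hand":2.5},
])

```text
time_s: 7.13
position: [0.5652, 0.0584, 0.0427]
tool_rot: [0.523, 0.475, -0.523, 0.476]
ft_force: [-3.6, -0.0, 6.9]
width: 0.0398
```

Contact with the floor (+7 N). Releasing.

Call:
send_rows([
  {"rot":[0,0,0],"dp":[0,0,0],"hand":5.4},
  {"rot":[0,0,0],"dp":[0,0,0],"hand":5.4},
  {"rot":[0,0,0],"dp":[0,0,0],"hand":5.4},
  {"rot":[0,0,0],"dp":[0,0,0],"hand":5.4},
])

```text
time_s: 7.47
position: [0.5652, 0.0584, 0.0426]
tool_rot: [0.523, 0.475, -0.523, 0.476]
ft_force: [0.0, -0.3, 0.1]
width: 0.0537
```

Call:
send_rows([
  {"rot":[0,0,0],"dp":[-2.5,0,0],"hand":5.4},
  {"rot":[0,0,0],"dp":[-6,0,0],"hand":5.4},
  {"rot":[0,0,0],"dp":[-10,0,0],"hand":5.4},
  {"rot":[0,0,0],"dp":[-14,0,0],"hand":5.4},
  {"rot":[0,0,0],"dp":[-18,0,0],"hand":5.4},
])

```text
time_s: 7.88
position: [0.5644, 0.0585, 0.2239]
tool_rot: [0.523, 0.476, -0.523, 0.476]
ft_force: [1.2, -0.5, 0.1]
width: 0.0539
```

```bash
python3 go.py 0.417 -0.237 0.22 -0.466;  python3 - <<'E'
from h import *
for n in ('side','wrist'):
  im=robot.camera(n); cv2.imwrite(f'pics/{n}6.png',im[:,:,::-1])
E
```

```text
rot [-1.199e+00  1.000e-03 -1.000e-03] deg 68.7
rot [ 1.943e+00 -1.000e-03 -1.000e-03] deg 111.3
dp cm [  0.39 -11.9   30.8 ] | 330 mm
t 7.88 pos [0.5644 0.0585 0.2239] q [-0.049  0.152  1.492 -0.     1.497  1.616] F [ 1.23 -0.52  0.12] w 0.0539
tool axes cols
 [[ 0.001  0.996 -0.094]
 [-0.    -0.094 -0.996]
 [-1.     0.001  0.   ]]
```

View pics/side6.png

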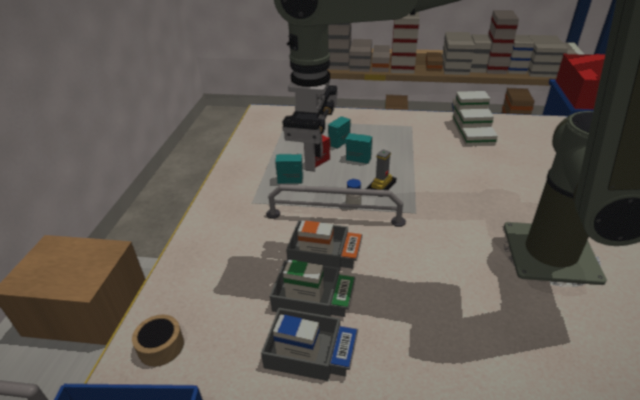

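View pics/wrist6.png

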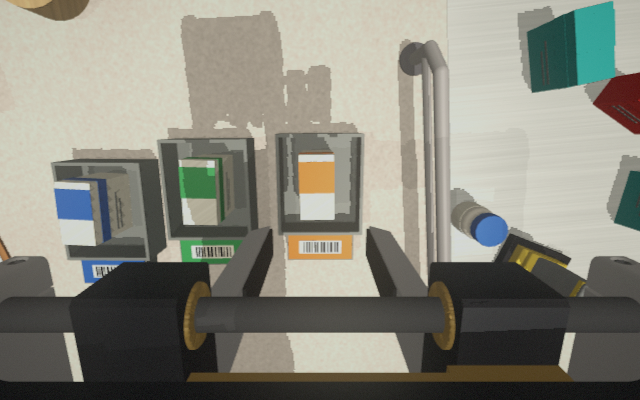

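Carton stands upright in the orange bin (wrist picture, columns 300–334, rows 152–220), released; green and blue cartons untouched. Refining the label from this picture and heading to the reader.

Call:
send_rows([
  {"rot":[-0.12,0,0],"dp":[0,-1,3],"hand":6},
  {"rot":[-0.24,0,0],"dp":[0,-2.4,6],"hand":6},
  {"rot":[-0.36,0,0],"dp":[0,-3.6,9],"hand":6},
  {"rot":[-0.48,0,0],"dp":[0,-4.8,12],"hand":6},
  {"rot":[-0.6,0,0],"dp":[0,-6,15],"hand":6},
])

```text
time_s: 8.4
position: [0.4956, -0.0862, 0.2295]
tool_rot: [0.36, 0.605, -0.354, 0.616]
ft_force: [1.0, -0.6, 0.2]
width: 0.0598
```

```bash
python3 go.py 0.417 -0.237 0.22 -0.466 | head -3
```

```text
rot [-0.593  0.013 -0.012] deg 34.0
rot [ 2.548 -0.015 -0.018] deg 146.0
dp cm [  0.82 -14.25   9.29] | 170 mm
```

Call:
send_rows([
  {"rot":[-0.12,0.01,-0.01],"dp":[0.5,-3.2,2.1],"hand":6},
  {"rot":[-0.24,0.01,-0.01],"dp":[0.8,-6.4,4.2],"hand":6},
  {"rot":[-0.36,0.01,-0.01],"dp":[0.8,-9.6,6.2],"hand":6},
  {"rot":[-0.48,0.01,-0.01],"dp":[0.8,-12.8,8.3],"hand":6},
  {"rot":[-0.593,0.013,-0.012],"dp":[0.8,-14.2,9.3],"hand":6},
])

```text
time_s: 8.82
position: [0.4155, -0.2386, 0.2191]
tool_rot: [0.175, 0.685, -0.175, 0.685]
ft_force: [0.5, -0.3, -0.6]
width: 0.0603
```

Call:
send_rows([
  {"rot":[0,0,0],"dp":[0,0,0],"hand":6},
  {"rot":[0,0,0],"dp":[0,0,0],"hand":6},
])

```text
time_s: 8.98
position: [0.4144, -0.2393, 0.218]
tool_rot: [0.177, 0.685, -0.176, 0.684]
ft_force: [0.5, 0.8, -0.1]
width: 0.06
```

```bash
python3 go.py 0.417 -0.237 0.22 -0.466
cat > r.py <<'E'
from h import *
import sys
m=wristm();im=robot.camera('wrist'); x,y,a=map(float,sys.argv[2:5]); v=im.copy()
for B,c in ((box(x,y,a,.052,.09,0,.016),(255,0,255)),(box(x,y,a,.028,.034,.037,.118),(0,255,255)),(box(x,y,a,.032,.07,.016,.037),(0,255,0))):
    for p in proj(None,B,m): cv2.circle(v,tuple(int(round(q)) for q in p),2,c,-1)
cv2.imwrite(sys.argv[1],v[:,:,::-1])
import pickle; pickle.dump((m,im),open('r.pkl','wb'))
E
python3 r.py pics/w7.png .417 -.237 -.466
```

```text
rot [-0.038 -0.002 -0.   ] deg 2.2
rot [ 3.103e+00 -0.000e+00  3.000e-03] deg 177.8
dp cm [-0.2   0.33  0.11] | 4 mm
t 8.98 pos [ 0.4144 -0.2393  0.218 ] q [-0.705 -0.037  1.703 -0.     1.478 -0.2  ] F [ 0.45  0.8  -0.11] w 0.06
tool axes cols
 [[-0.002  0.483  0.875]
 [ 0.001  0.875 -0.483]
 [-1.     0.    -0.002]]
```

View pics/w7.png

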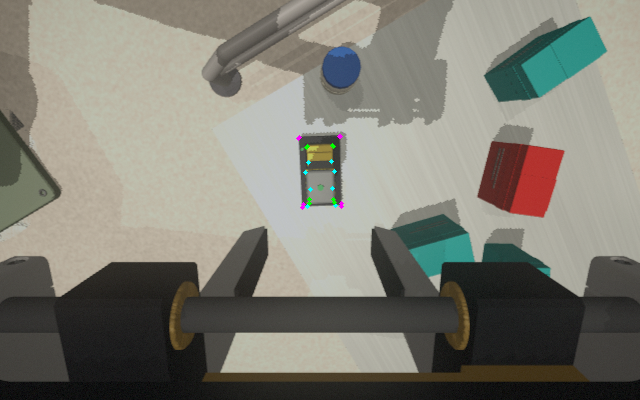

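Run:
```python
from h import *
import pickle
m,im=pickle.load(open('r.pkl','rb'))
s=6;u0,v0=275,120
a=cv2.resize(im[v0:v0+95,u0:u0+100],None,fx=s,fy=s,interpolation=cv2.INTER_NEAREST)
x,y,t=.417,-.237,-.466
for B,c in ((box(x,y,t,.052,.09,0,.016)[1::2],(255,0,255)),(box(x,y,t,.028,.034,.037,.118)[1::2],(0,255,255))):
    p=cv2.convexHull(((proj(None,B,m)-[u0,v0]+.5)*s).astype(np.int32)); cv2.polylines(a,[p],True,c,1)
cv2.imwrite('pics/w7c.png',a[:,:,::-1])
```

View pics/w7c.png

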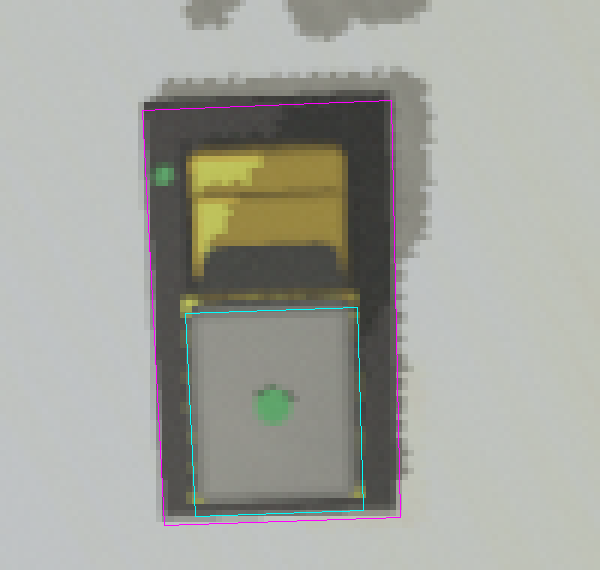

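```bash
python3 go.py 0.418 -0.2355 0.068 -0.475
```

```text
rot [-0.028 -0.002 -0.001] deg 1.6
rot [ 3.114e+00 -1.000e-03  3.000e-03] deg 178.4
dp cm [15.02  0.38  0.15] | 150 mm
t 9.03 pos [ 0.4151 -0.2383  0.2182] q [-0.702 -0.037  1.703  0.     1.478 -0.2  ] F [-0.15  0.44  1.15] w 0.0599
tool axes cols
 [[-0.001  0.482  0.876]
 [ 0.001  0.876 -0.482]
 [-1.     0.001 -0.002]]
```

Call:
send_rows([
  {"rot":[-0.028,0,0],"dp":[3,0.38,0.15],"hand":6},
  {"rot":[-0.028,0,0],"dp":[6.5,0.38,0.15],"hand":6},
  {"rot":[-0.028,0,0],"dp":[10,0.38,0.15],"hand":6},
  {"rot":[-0.028,0,0],"dp":[13,0.38,0.15],"hand":6},
  {"rot":[-0.028,0,0],"dp":[15,0.38,0.15],"hand":6},
])

```text
time_s: 9.45
position: [0.4168, -0.2321, 0.0647]
tool_rot: [0.167, 0.689, -0.165, 0.685]
ft_force: [0.3, 0.1, -0.1]
width: 0.0602
```

```bash
python3 go.py 0.418 -0.2355 0.068 -0.475;python3 r.py pics/w8.png .418 -.2355 -.475
```

```text
rot [ 0.001 -0.007 -0.002] deg 0.4
rot [-3.141  0.004 -0.01 ] deg 179.9
dp cm [-0.33 -0.25  0.26] | 5 mm
t 9.45 pos [ 0.4168 -0.2321  0.0647] q [-6.900e-01  1.220e-01  1.873e+00  1.000e-03  1.153e+00 -2.170e-01] F [ 0.26  0.08 -0.07] w 0.0602
tool axes cols
 [[-0.005  0.456  0.89 ]
 [ 0.005  0.89  -0.456]
 [-1.     0.002 -0.007]]
```

View pics/w8.png

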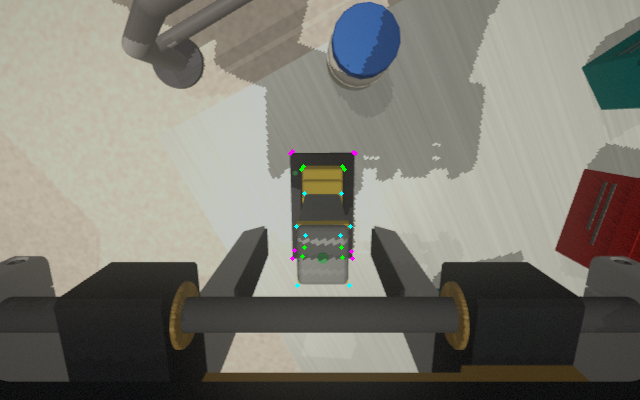

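The reader's handle (columns 297–349, rows 224–284) lies centred between the fingers and matches the model. Settling, then closing.

Call:
send_rows([
  {"rot":[0,-0.007,0],"dp":[-0.3,-0.25,0.26],"hand":6},
  {"rot":[0,-0.007,0],"dp":[-0.3,-0.25,0.26],"hand":6},
  {"rot":[0,-0.007,0],"dp":[-0.3,-0.25,0.26],"hand":4.5},
  {"rot":[0,-0.007,0],"dp":[-0.3,-0.25,0.26],"hand":4},
])

```text
time_s: 9.83
position: [0.4174, -0.2346, 0.0665]
tool_rot: [0.167, 0.688, -0.165, 0.687]
ft_force: [0.7, 0.4, -0.4]
width: 0.0499
```

```bash
python3 go.py 0.418 -0.2355 0.068 -0.475
```

```text
rot [ 0.001 -0.002 -0.003] deg 0.2
rot [-3.14e+00  5.00e-03 -3.00e-03] deg 179.9
dp cm [-0.15 -0.05  0.1 ] | 2 mm
t 9.83 pos [ 0.4174 -0.2346  0.0665] q [-0.695  0.119  1.872  0.003  1.153 -0.222] F [ 0.72  0.44 -0.4 ] w 0.0499
tool axes cols
 [[-0.     0.456  0.89 ]
 [ 0.003  0.89  -0.456]
 [-1.     0.003 -0.002]]
```

Call:
send_rows([
  {"rot":[0,0,0],"dp":[-0.1,-0.05,0.05],"hand":2},
  {"rot":[0,0,0],"dp":[-0.1,-0.05,0.05],"hand":2},
  {"rot":[0,0,0],"dp":[-0.1,-0.05,0.05],"hand":1.5},
  {"rot":[0,0,0],"dp":[-0.1,-0.05,0.05],"hand":1.5},
  {"rot":[0,0,0],"dp":[-0.1,-0.05,0.05],"hand":1.5},
], grip_force=30)

```text
time_s: 10.25
position: [0.4181, -0.2359, 0.0685]
tool_rot: [0.167, 0.687, -0.165, 0.687]
ft_force: [-0.1, 0.6, 4.4]
width: 0.0272
```

Call:
send_rows([
  {"rot":[0,0,0],"dp":[0,0,0],"hand":1.5},
  {"rot":[0,0,0],"dp":[0,0,0],"hand":1.5},
])

```text
time_s: 10.42
position: [0.4181, -0.2359, 0.0685]
tool_rot: [0.167, 0.687, -0.165, 0.687]
ft_force: [0.3, -0.2, 1.8]
width: 0.028
```

```bash
python3 go.py 0.418 -0.2355 0.068 -0.475
```

```text
rot [ 0.001 -0.    -0.003] deg 0.2
rot [-3.141e+00  4.000e-03 -1.000e-03] deg 179.9
dp cm [ 0.05  0.03 -0.03] | 1 mm
t 10.42 pos [ 0.4181 -0.2359  0.0685] q [-0.696  0.118  1.869  0.003  1.156 -0.223] F [ 0.27 -0.24  1.78] w 0.028
tool axes cols
 [[ 0.001  0.456  0.89 ]
 [ 0.002  0.89  -0.456]
 [-1.     0.003 -0.   ]]
```

Gripped (28 mm). Lifting straight up, slowly at first.

Call:
send_rows([
  {"rot":[0,0,0],"dp":[-0.8,0,0],"hand":1.5},
  {"rot":[0,0,0],"dp":[-2,0,0],"hand":1.5},
  {"rot":[0,0,0],"dp":[-4.5,0,0],"hand":1.5},
  {"rot":[0,0,0],"dp":[-8,0,0],"hand":1.5},
  {"rot":[0,0,0],"dp":[-11.5,0,0],"hand":1.5},
])

```text
time_s: 10.83
position: [0.4164, -0.2348, 0.1831]
tool_rot: [0.168, 0.689, -0.164, 0.686]
ft_force: [0.3, -1.3, -2.4]
width: 0.0276
```

Call:
send_rows([
  {"rot":[0,0,0],"dp":[-3,0,0],"hand":1.5},
  {"rot":[0,0,0],"dp":[-5,0,0],"hand":1.5},
  {"rot":[0,0,0],"dp":[-6,0,0],"hand":1.5},
  {"rot":[0,0,0],"dp":[-6,0,0],"hand":1.5},
])

```text
time_s: 11.17
position: [0.4176, -0.2361, 0.2455]
tool_rot: [0.167, 0.687, -0.165, 0.687]
ft_force: [0.4, 0.0, -3.6]
width: 0.0274
```

```bash
python3 go.py 0.481 0.0655 0.245 -0.094;  python3 - <<'E'
from h import *
for n in ('side','wrist'):
  im=robot.camera(n); cv2.imwrite(f'pics/{n}9.png',im[:,:,::-1])
E
```

```text
rot [-0.38  -0.    -0.003] deg 21.8
rot [ 2.761 -0.004  0.   ] deg 158.2
dp cm [ 0.13 29.73 -8.13] | 308 mm
t 11.17 pos [ 0.4176 -0.2361  0.2455] q [-0.697 -0.051  1.661  0.002  1.533 -0.223] F [ 0.39  0.03 -3.63] w 0.0274
tool axes cols
 [[ 0.001  0.457  0.89 ]
 [ 0.003  0.89  -0.457]
 [-1.     0.003 -0.001]]
```

View pics/side9.png

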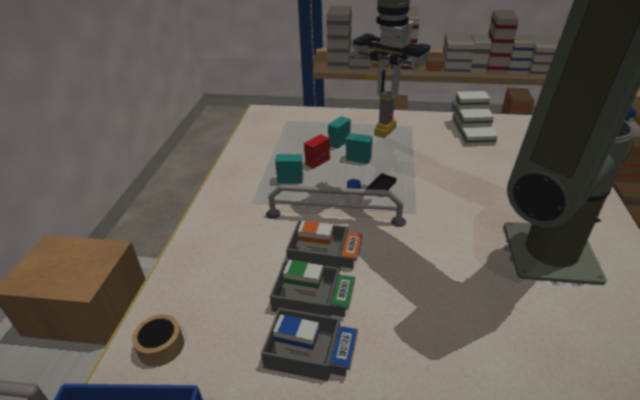

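View pics/wrist9.png

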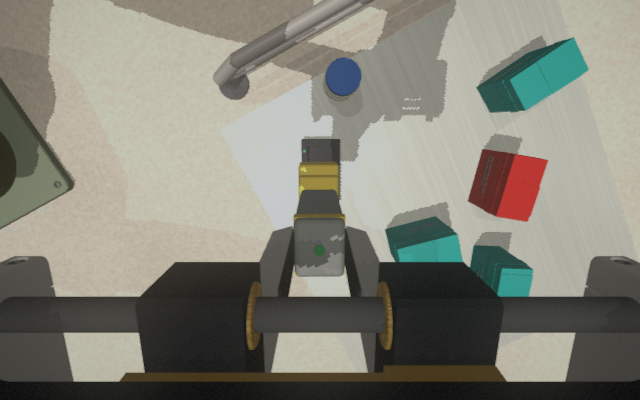

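The reader is held upright with its window at about 0.18 m, and the cradle is empty. Carrying it over the rail.

Call:
send_rows([
  {"rot":[-0.04,0,0],"dp":[0,3,-0.8],"hand":1.5},
  {"rot":[-0.12,0,0],"dp":[0,6.5,-1.8],"hand":1.5},
  {"rot":[-0.2,0,0],"dp":[0,10,-2.7],"hand":1.5},
  {"rot":[-0.28,0,0],"dp":[0,13.5,-3.7],"hand":1.5},
  {"rot":[-0.38,0,0],"dp":[0,17,-4.7],"hand":1.5},
])

```text
time_s: 11.68
position: [0.4499, -0.0599, 0.2397]
tool_rot: [0.035, 0.71, -0.029, 0.703]
ft_force: [0.8, -1.0, -3.2]
width: 0.0273
```

```bash
python3 go.py 0.481 0.0655 0.245 -0.094
```

```text
rot [ 0.003 -0.011 -0.008] deg 0.8
rot [-3.138  0.013 -0.017] deg 179.8
dp cm [-0.45 12.77  1.96] | 129 mm
t 11.68 pos [ 0.4499 -0.0599  0.2397] q [-0.328 -0.098  1.717  0.005  1.536 -0.237] F [ 0.76 -1.03 -3.22] w 0.0273
tool axes cols
 [[-0.01   0.091  0.996]
 [ 0.009  0.996 -0.091]
 [-1.     0.008 -0.011]]
```

Call:
send_rows([
  {"rot":[0,-0.011,-0.008],"dp":[-0.4,3.4,0.5],"hand":1.5},
  {"rot":[0,-0.011,-0.008],"dp":[-0.4,6.8,1.1],"hand":1.5},
  {"rot":[0,-0.011,-0.008],"dp":[-0.4,10,1.6],"hand":1.5},
  {"rot":[0,-0.011,-0.008],"dp":[-0.4,12.7,2],"hand":1.5},
  {"rot":[0,-0.011,-0.008],"dp":[-0.4,12.7,2],"hand":1.5},
])

```text
time_s: 12.1
position: [0.48, 0.0695, 0.2415]
tool_rot: [0.031, 0.708, -0.029, 0.705]
ft_force: [-0.0, -1.1, -1.9]
width: 0.0273
```

```bash
python3 go.py 0.481 0.0655 0.1245 -0.094;  python3 - <<'E'
from h import *
for n in ('side','wrist'):
  im=robot.camera(n); cv2.imwrite(f'pics/{n}10.png',im[:,:,::-1])
# label from wrist6 picture (pose then: settled approx)
im=cv2.imread('pics/wrist6.png')[:,:,::-1].copy()
m=dict(robot.camera_model('wrist'));T=np.eye(4)
T[:3,:3]=R.from_quat([0.523,0.476,-0.523,0.476]).as_matrix();T[:3,3]=[0.5644,.0585,.2239];m['extrinsics']=T@m['mount']
h=cv2.cvtColor(im,cv2.COLOR_RGB2HSV); k=((h[...,0]>5)&(h[...,0]<20)&(h[...,1]>130)).astype(np.uint8); k[:228]=0;k[262:]=0;k[:,:280]=0;k[:,360:]=0
k=cv2.morphologyEx(k,cv2.MORPH_CLOSE,np.ones((15,15)))
c=max(cv2.findContours(k,0,2)[0],key=cv2.contourArea).reshape(-1,2)
W=np.array([ray(None,u,.042,m)[:2] for u in c.astype(float)]);print(cv2.minAreaRect((W*1000).astype(np.float32)))
E
```

```text
rot [ 0.009 -0.005 -0.003] deg 0.6
rot [-3.133  0.004 -0.008] deg 179.5
dp cm [11.7  -0.43  0.19] | 117 mm
t 12.1 pos [0.48   0.0695 0.2415] q [-0.037 -0.034  1.653  0.003  1.528  0.048] F [-0.02 -1.11 -1.87] w 0.0273
tool axes cols
 [[-0.005  0.085  0.996]
 [ 0.003  0.996 -0.085]
 [-1.     0.003 -0.005]]
((474.53790283203125, 66.47969055175781), (81.41941833496094, 31.709672927856445), 84.63042449951172)
```

View pics/side10.png

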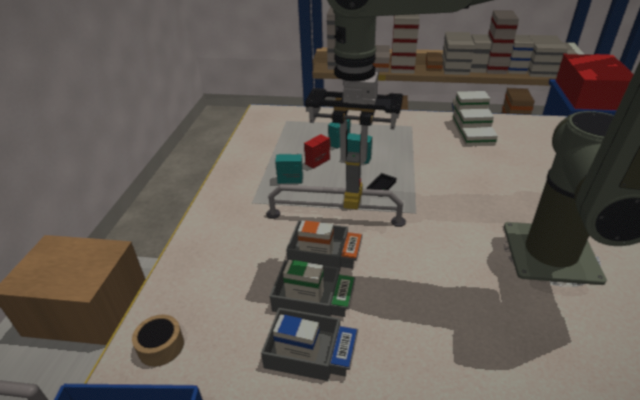

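View pics/wrist10.png

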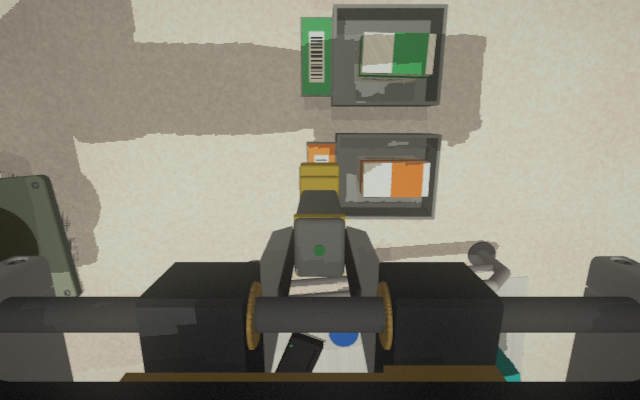

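Call:
send_rows([
  {"rot":[0.009,-0.005,-0.003],"dp":[2.5,-0.4,0.1],"hand":1.5},
  {"rot":[0.009,-0.005,-0.003],"dp":[5,-0.4,0.1],"hand":1.5},
  {"rot":[0.009,-0.005,-0.003],"dp":[7.5,-0.4,0.1],"hand":1.5},
  {"rot":[0.009,-0.005,-0.003],"dp":[9,-0.4,0.1],"hand":1.5},
  {"rot":[0.009,-0.005,-0.003],"dp":[9,-0.4,0.1],"hand":1.5},
])

```text
time_s: 12.62
position: [0.4748, 0.0602, 0.1462]
tool_rot: [0.033, 0.71, -0.037, 0.702]
ft_force: [-0.0, -0.3, -2.7]
width: 0.0274
```

```bash
python3 go.py 0.4805 0.0655 0.1245 -0.094
```

```text
rot [-0.005 -0.012  0.005] deg 0.8
rot [3.136 0.008 0.019] deg 179.7
dp cm [2.16 0.59 0.54] | 23 mm
t 12.62 pos [0.4748 0.0602 0.1462] q [-0.051  0.031  1.786 -0.005  1.336  0.049] F [-0.   -0.28 -2.71] w 0.0274
tool axes cols
 [[-0.012  0.099  0.995]
 [-0.004  0.995 -0.099]
 [-1.    -0.005 -0.012]]
```

Call:
send_rows([
  {"rot":[-0.005,-0.012,0.005],"dp":[0.3,0.6,0.5],"hand":1.5},
  {"rot":[-0.005,-0.012,0.005],"dp":[0.8,0.6,0.5],"hand":1.5},
  {"rot":[-0.005,-0.012,0.005],"dp":[1.5,0.6,0.5],"hand":1.5},
  {"rot":[-0.005,-0.012,0.005],"dp":[2.1,0.6,0.5],"hand":1.5},
  {"rot":[-0.005,-0.012,0.005],"dp":[2.1,0.6,0.5],"hand":1.5},
])

```text
time_s: 13.03
position: [0.4793, 0.0655, 0.1241]
tool_rot: [0.033, 0.707, -0.033, 0.706]
ft_force: [-1.0, 0.5, -2.3]
width: 0.0278
```

```bash
python3 go.py 0.4805 0.0655 0.1245 -0.094
```

```text
rot [-0.    -0.002  0.   ] deg 0.1
rot [3.141e+00 0.000e+00 2.000e-03] deg 180.0
dp cm [-0.04  0.01  0.12] | 1 mm
t 13.03 pos [0.4793 0.0655 0.1241] q [-0.043  0.056  1.808 -0.     1.279  0.051] F [-0.95  0.54 -2.3 ] w 0.0278
tool axes cols
 [[-0.002  0.094  0.996]
 [-0.     0.996 -0.094]
 [-1.    -0.    -0.002]]
```

Hold it still for a moment, then check in all views.

Call:
send_rows([
  {"rot":[0,-0.002,0],"dp":[0,0,0.1],"hand":1.5},
  {"rot":[0,-0.002,0],"dp":[0,0,0.1],"hand":1.5},
  {"rot":[0,-0.002,0],"dp":[0,0,0.1],"hand":1.5},
  {"rot":[0,-0.002,0],"dp":[0,0,0.1],"hand":1.5},
  {"rot":[0,-0.002,0],"dp":[0,0,0.1],"hand":1.5},
])

```text
time_s: 13.45
position: [0.4806, 0.0654, 0.1245]
tool_rot: [0.033, 0.706, -0.033, 0.707]
ft_force: [-0.5, 0.2, -2.6]
width: 0.0276
```

```bash
python3 go.py 0.4805 0.0655 0.1245 -0.094
cat > f.py <<'E'
from h import *
m=wristm(); o=robot.get_obs(); p=o['position']; jaw=-.094
I={'side':robot.camera('side'),'wrist':robot.camera('wrist'),'top':robot.camera('top')}
zw=p[2]-.0625
L=box(.4805,.0655,jaw,.034,.084,.042,.042)[::2]; H=box(p[0],p[1],jaw,.032,.07,zw,zw+.031); G=box(p[0],p[1],jaw,.028,.034,zw+.031,zw+.112)
for n,(u,v,w,h) in {'side':(290,150,110,130),'wrist':(250,110,200,180),'top':(230,170,90,80)}.items():
    s=600//max(w,h); a=cv2.resize(I[n][v:v+h,u:u+w],None,fx=s,fy=s,interpolation=cv2.INTER_CUBIC)
    for B,c in ((L,(255,0,255)),(H,(0,255,0)),(G,(0,255,255))):
        for q in proj(n,B,m if n=='wrist' else None): cv2.circle(a,tuple(int(z) for z in (q-[u,v]+.5)*s),4,c,-1)
    cv2.imwrite(f'pics/f_{n}.png',a[:,:,::-1])
E
python3 f.py
```

```text
rot [-0.     0.001  0.   ] deg 0.1
rot [ 3.141e+00  0.000e+00 -2.000e-03] deg 180.0
dp cm [-0.    0.01 -0.01] | 0 mm
t 13.45 pos [0.4806 0.0654 0.1245] q [-0.043  0.057  1.807 -0.     1.277  0.051] F [-0.5   0.18 -2.56] w 0.0276
tool axes cols
 [[ 0.001  0.094  0.996]
 [-0.     0.996 -0.094]
 [-1.    -0.     0.001]]
```

View pics/f_side.png

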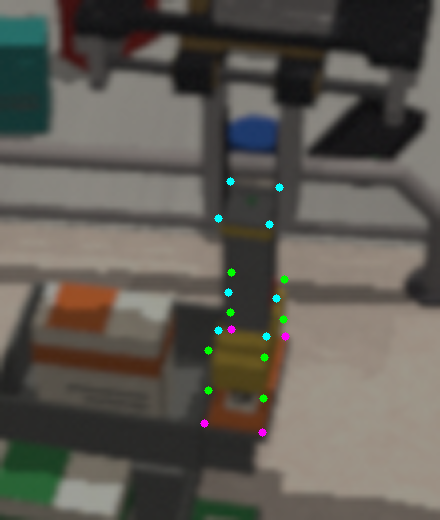

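View pics/f_wrist.png

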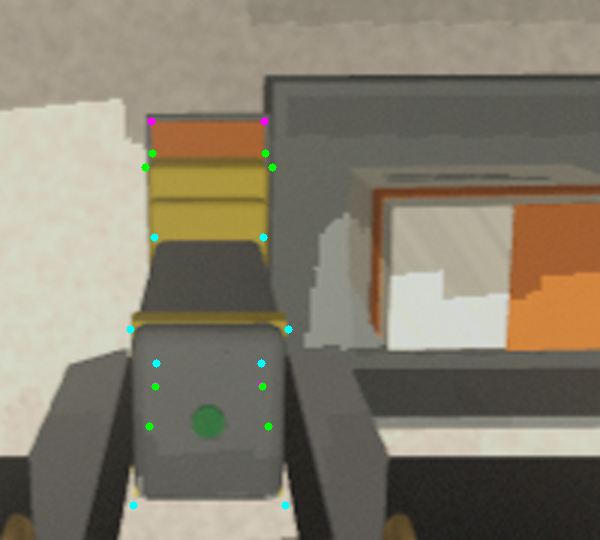

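View pics/f_top.png

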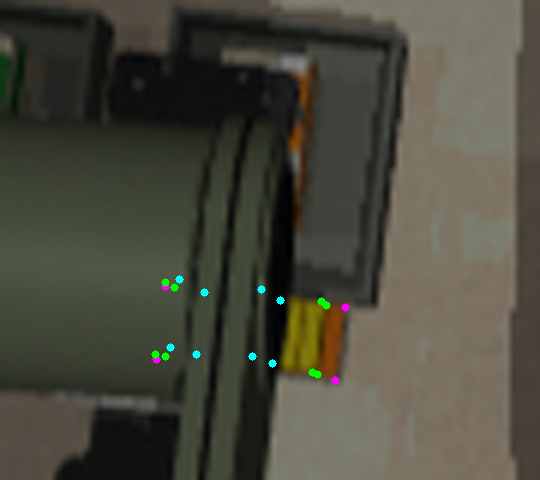

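The views agree. In the side crop the head's lower edge (about row 390) and the label (rows 330–432) sit where a model with a 20 mm gap puts them. In the wrist crop the label and head edges match to about 1–2 mm. The carton stands upright in the bin and nothing touches the reader. Handing in.

Run:
```python
from station import robot
o=robot.get_obs(); print(o['joint_vel'].round(4),o['position'].round(4),o['width'],o['ft_force'].round(2))
print(robot.hand_in())
```

```text
[-0.0004  0.0031  0.004   0.0006 -0.0019 -0.0014] [0.4804 0.0654 0.1242] 0.02804471655168152 [-0.25  0.2  -2.07]
the job is handed in; nothing more can be done
None
```

I put the orange-banded carton upright in the orange-labelled bin. I lowered it until it touched the floor (about 7 N on the wrist), then let go. I then lifted the reader out of its cradle and carried it over the rail with its window about 0.18 m up. It finished held upright about 20 mm above the orange label. The job took about 14 s and is handed in; the station reports no verdict.

**Last checks:**
- **Arm:** at rest, with the tool within about 1 mm of the position I aimed for and square to the label.
- **Grip:** holding on the 28 mm handle, and the wrist force fits the reader's weight alone.
- **Pictures:** the side and wrist views agreed with the model to about 2 mm. The carton was upright in its bin, and the rail was never near anything I carried.

**Disagreements:**
- **Label position:** one wrist-camera estimate put the label about 6 mm nearer the robot. It was taken right after a fast lift, so I used the two fixed cameras, which agreed to about 1.5 mm. The final wrist view supported them.
- **Top view:** at the end the arm covered most of the label and reader there, so that view confirmed little.

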